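# Pull the filter plate out of the clay trap

### The arm

A 7-joint arm with a two-finger parallel gripper is mounted at the origin on the work surface. World frame = base frame: x ahead of the robot, y to its left, z up, the work surface at z = 0. Lengths are in m, angles in rad, forces in N, time in s.
With the tool pointing down it reaches from about 0.35 to 0.9 m from the base axis. Payload 8.1 kg.
Tool frame: the origin (TCP) lies between the finger pads; the fingertips stand 25 mm ahead of it and the grasp point (between the pads) lies 6 mm ahead of it; z points along the fingers, y is the direction in which the jaws open and shut (so a half turn about z gives the same grasp; the last joint's range is limited). The gripper opens to 85 mm and grips with 20 to 120 N. Pads are 22 mm wide; open, the fingers measure 114 mm over their backs; the gripper's body (76 mm by 85 mm) begins 54 mm behind the grasp point. The pads swing forward as they close: fully open they stand 13 mm farther back than shut.
Start: joints at [-1.301, 0.434, 0.025, 1.573, -0.012, 1.134, -0.075], TCP at [0.228, 0.582, 0.256] pointing down, gripper open.
Joint ranges: [-2.62, 2.62], [-0.44, 2.09], [-1.27, 1.32], [0.08, 2.57], [-1.32, 4.46], [0.12, 2], [-2.74, 2.74]. Speed limits (rad/s): [2.22, 2.22, 3.01, 3.01, 3.14, 3.14, 3.14].

### API

Orientations are given as a unit quaternion [x, y, z, w].
In Python, from workcell import bot gives the robot as it stands.
- The arm moves only by the tool servo_tool, never from a script. Its argument "moves" is text: rows parted by semicolons, each of 6 numbers parted by spaces: the shift along the tool's x, y, z in cm, then the turn, a rotation vector about the tool's x, y, z in degrees. In form: x y z rx ry rz; .... A call has 1 to 12 rows; each row shifts and turns the pose as measured when the row begins, along the tool's axes as they then stand; what a row does not reach is not made up. A row lasts 1/8 s, in which the tool goes at most 62.5 mm and 10.7 degrees, less where a joint would pass 70% of its speed; a pose out of reach is approached as far as the arm can. A call with a gripper value outside its range is refused whole. "grip" is the finger opening in cm, from 0 to 8.54, set as the call begins (left out, the last holds). The fingers move at their own pace and stop on an object; the grip force is fixed at half the most. Time passes only in rows, so rows that do not move let the fingers close. It gives the time, the measured TCP pose, the force and the opening at its end, in the units of the state.
- bot.observe(): the state, without advancing time (a new reading comes with each control period).
- bot.grab_frame(name): name is "side" or "top" or "wrist"; returns a dict with "pixels" (420x560x3 uint8, red, green, blue), "depth" (420x560 float32, m along the optical axis (not along the pixel's ray), 0 where there is no reading), "vfov" (degrees; the focal length in pixels is half the picture's height over the tangent of half this angle, whatever the lens; pixels are square), "cx", "cy" (the principal point, pixels), "pose" (4x4, takes a point from camera to world coordinates); the wrist camera has in their place "mount" (4x4, takes a point from camera to tool coordinates, whose origin is the TCP and whose axes are the flange's). Camera axes: x right, y up, looking along -z (the intrinsics and any distortion apply to the point x, -y, -z); pixel columns grow to the right and rows downward; lengths in m; the calibration is good to about 2 mm. A picture is of the moment at which its call begins: read the wrist's pose just before it.
- bot.close_job(): hands the job in, once; it reports no verdict.
The state is a dict: "t": time; "qpos": joint angles; "joint_vel": joint speeds; "joint_efforts": joint torques, N m; "tcp_pos": TCP position; "tool_rot": TCP orientation; "wrist_force": force on the tool from outside, world axes, zero at the start; "torque": the same for the moment, N m; "gripper_width": finger opening in m.
Only numpy, scipy, OpenCV 4.12 (cv2) and the standard library are available. Lean on these libraries where they do the work, as an engineer would, in place of code of your own. Each camera call takes 0.05 s, during which the arm holds its last target.

### The job

Clear the clay trap's cover: take the stacking cup that stands on its flap, nest it upright in its twin that stands alone on the table, and let it go. Then swing the flap up by its bar until it stands upright and stays open by itself, and draw the hidden filter plate up out of its slot, without knocking over the two glaze jars. Finish while holding the plate in the gripper, upright and still over the middle of the white drip tray, its width along the tray's long side and its lower edge about 10 cm above the table.

Things in the scene. Friction and masses are not known exactly. Their poses are not given: they have to be found in the camera images.
- trap: The clay trap: a fixed grey box, 140 (x) x 160 (y) x 100 mm high, walls and floor 6 mm, a hinged flap on top. Origin: centre of its underside, on the table; z up, x from the bar edge to the hinge edge (away from the robot, within 0.35 rad). A slot for the plate runs along y at x = -12 mm, 8 mm wide, between end ribs 12 mm long and up to 61 mm high. A drain stub juts 35 mm from the +y wall, low down.
- flap (a joint): The cover flap's hinge angle: 0 shut (lying flat on the box), 1.57 upright, 1.9 its stop leaning back. The hinge is stiff: about 2 N at the bar move the flap, and it stays where it is left.
- flap_hinge (a point): The middle of the hinge line, which runs along the box's far top edge, 100 mm above the table. The flap turns about the trap's y axis; this frame turns with the flap.
- flap_bar (a point): The middle of the flap's handle: a round steel bar, 10 mm thick, 70 mm long, along the trap's y, with a post at each end (58 mm free between them). Its axis is 128 mm from the hinge towards the robot and, shut, 42 mm above the hinge, 36 mm above the flap's top face (flap 6 mm thick, 140 x 160 mm, its free edge 12 mm beyond the bar). Pinched from above it turns freely enough in the fingers while the flap swings.
- plate_tab (a point): The middle of the grip tab of the filter plate, hidden beneath the flap. The plate is steel, slotted, 142 mm wide (its y), 62 mm high and 4 mm thick (its x), about 150 g; the tab stands on the middle of its top edge, 40 mm wide (y), 9 mm thick (x), spanning 62 to 88 mm above the lower edge. This point is 75 mm above the lower edge. In the trap the plate's lower edge stands on the box floor, 6 mm above the table, so the tab's top is 94 mm above the table. The plate's z is up.
- plate_foot (a point): The middle of the filter plate's lower edge; same axes as the tab point.
- cup_a_center (a point): The centre (on the axis, 40 mm above its underside) of the cup that starts standing on the flap. White plastic stacking cup, 80 mm high: the upper 40 mm is a straight collar 60 mm across outside (53 mm inside), the lower 36 mm a foot narrowing from 48 to 38 mm across. About 80 g. Standing on the flap its underside is 106 mm above the table.
- cup_b_center (a point): The centre of the twin cup, which stands upright on the table, to the left or right of the trap; same shape and size. Nested, the foot of the first cup is inside this one's collar, and the shoulder sits on the rim, the first cup about 42 mm higher than this one.
- tray_mid (a point): The middle of the inner floor (5 mm above the table) of the fixed white drip tray, 130 (its x) x 170 (its y, the long side) x 22 mm high, on the other side of the trap.
- jar_near: Glaze jar, 56 mm across, 85 mm high, between the robot and the trap, to one side. A bystander; origin at its underside.
- jar_far: Glaze jar, 60 mm across, 100 mm high, behind the trap to one side. A bystander; origin at its underside.

How it is judged:
On the way, in this order (a step that is already met when the one before it is completed fails the run):
1. the first cup is nested upright in its twin and let go (horizontal distance between cup_a_center and cup_b_center below 0.008 m and z of cup_a_center in the frame of cup_b_center between 0.03 and 0.05 m and angle between each of cup_a_center, cup_b_center's own z axis and vertical below 0.15 rad and contact force between the fingers and cup_a below 0.1 N), for 0.2 s.
2. the flap is up and stands by itself, let go (value of joint flap above 1.3 rad and contact force between the fingers and flap below 0.1 N), for 0.2 s.
3. the filter plate is drawn up clear of the trap in the gripper (z of plate_foot in the frame of trap above 0.09 m and contact force between the fingers and plate above 1 N), for 0.1 s.
At the end, for the whole second after the job is handed in: Plate held still and upright (0.25 rad) in the fingers, lower edge 60-180 mm above the table, within 35 mm of the tray's middle, width within 0.2 rad of its long side; flap open beyond 1.3 rad; cups nested upright on the table, axes within 8 mm, the first 30-50 mm above the other (contact force between the fingers and plate above 1 N and height (world z) of plate_foot between 0.06 and 0.18 m and horizontal distance between plate_foot and tray_mid below 0.035 m and angle between plate_tab's own z axis and vertical below 0.25 rad and angle between the y axis of plate_tab and the y axis of tray_mid, either way round below 0.2 rad and linear speed of plate below 0.03 m/s and value of joint flap above 1.3 rad and horizontal distance between cup_a_center and cup_b_center below 0.008 m and z of cup_a_center in the frame of cup_b_center between 0.03 and 0.05 m and angle between cup_b_center's own z axis and vertical below 0.15 rad and height (world z) of cup_b_center below 0.06 m); the arm keeps its last pose, push and grip.
It fails at once if a glaze jar is knocked over (angle between any of jar_near, jar_far's own z axis and vertical above 0.5 rad).
It also fails if it takes over 64 s, if anything falls off the work surface, if the arm or the gripper's body presses on something with over 40 N, if the wrist force passes 120 N, or if a joint passes its speed limit or range.

## Working session

There is one attempt and no reset: what is moved stays moved. The work goes in short steps, Python scripts to look and compute and a tool call to move; the robot and the scene stay as the last step left them, time stands still between calls to the robot, and variables do not carry over. Pictures are saved under pics/ and viewed, and the job is handed in when it is done.

Besides the shell and the picture viewer there is one more tool, called as name(argument=value, ...) on one line, values as JSON. servo_tool: Moves the arm, as the interface text tells. Its arguments: {"type":"object","properties":{"moves":{"type":"string"},"grip":{"type":"number"}},"required":["moves"]}

```bash
ls; mkdir -p pics; python3 - <<'E'
from workcell import bot
import cv2,numpy as np
s=bot.observe();print({k:np.round(v,3) for k,v in s.items()})
for n in("top","side","wrist"):
    f=bot.grab_frame(n);cv2.imwrite(f"pics/{n}0.png",f["pixels"][:,:,::-1]);np.savez(f"{n}0.npz",**f)
    print(n,{k:(np.round(v,4) if k not in("pixels","depth") else v.shape) for k,v in f.items()})
E
```

```text
pics
{'t': np.float64(0.0), 'qpos': array([-1.301,  0.435,  0.025,  1.574, -0.012,  1.134, -0.075]), 'joint_vel': array([-0.001,  0.   ,  0.   , -0.001, -0.001,  0.   , -0.001]), 'joint_efforts': array([-1.0000e-03, -6.7045e+01,  1.0250e+00, -3.1621e+01,  1.5000e-02,
        1.2000e-02,  0.0000e+00]), 'tcp_pos': array([0.228, 0.582, 0.256]), 'tool_rot': array([ 0.185,  0.983, -0.001, -0.   ]), 'wrist_force': array([-0.637, -0.213, -0.122]), 'torque': array([0.035, 0.004, 0.007]), 'gripper_width': np.float64(0.085)}
top {'pixels': (420, 560, 3), 'depth': (420, 560), 'vfov': np.float64(46.891), 'cx': np.float64(276.0211), 'cy': np.float64(199.7397), 'pose': array([[-0.0114,  0.9972, -0.0742,  0.4209],
       [-0.9999, -0.0118, -0.0053,  0.0066],
       [-0.0062,  0.0741,  0.9972,  1.3457],
       [ 0.    ,  0.    ,  0.    ,  1.    ]])}
side {'pixels': (420, 560, 3), 'depth': (420, 560), 'vfov': np.float64(47.6632), 'cx': np.float64(273.3353), 'cy': np.float64(204.0032), 'pose': array([[ 0.8361,  0.4119, -0.3624,  0.1182],
       [-0.5486,  0.6228, -0.5578, -0.6452],
       [-0.0041,  0.6652,  0.7467,  0.9783],
       [ 0.    ,  0.    ,  0.    ,  1.    ]])}
wrist {'pixels': (420, 560, 3), 'depth': (420, 560), 'vfov': np.float64(66.1948), 'cx': np.float64(282.2947), 'cy': np.float64(207.4531), 'mount': array([[ 2.000e-04,  9.655e-01,  2.605e-01,  6.670e-02],
       [ 1.000e+00, -1.000e-04, -6.000e-04, -3.000e-04],
       [-5.000e-04,  2.605e-01, -9.655e-01, -1.173e-01],
       [ 0.000e+00,  0.000e+00,  0.000e+00,  1.000e+00]])}
```

View pics/top0.png

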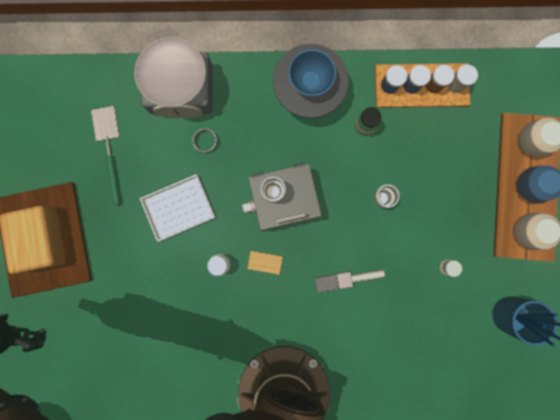

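View pics/side0.png

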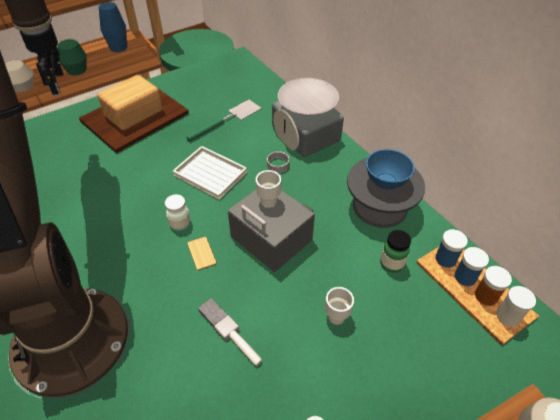

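View pics/wrist0.png

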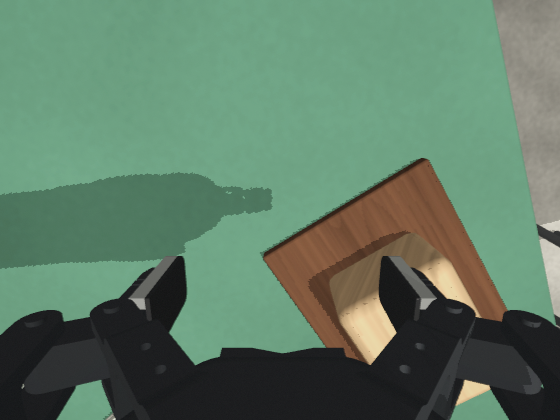

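The top view shows the trap at about (285,197) with its bar near (292,217) and the stub on the +y side. Cup A is on the flap at (273,188) and cup B at (387,197). The tray is at (177,208), the near jar at (219,265) and the far jar at (370,120). Next I'll measure these from the point clouds.

```bash
cat > h.py <<'E'
import numpy as np,cv2
from scipy.spatial.transform import Rotation as R
def K(f):
    fl=f["pixels"].shape[0]/2/np.tan(np.radians(float(f["vfov"]))/2); return fl,float(f["cx"]),float(f["cy"])
def campose(f,s=None):
    if "pose" in f: return np.array(f["pose"])
    T=np.eye(4);T[:3,:3]=R.from_quat(s["tool_rot"]).as_matrix();T[:3,3]=s["tcp_pos"];return T@np.array(f["mount"])
def cloud(f,s=None):
    fl,cx,cy=K(f);d=f["depth"];v,u=np.mgrid[0:d.shape[0],0:d.shape[1]]
    P=np.stack([(u-cx)/fl*d,-(v-cy)/fl*d,-d],-1);T=campose(f,s)
    W=P@T[:3,:3].T+T[:3,3];W[d<=0]=np.nan;return W
def proj(f,p,s=None):
    fl,cx,cy=K(f);T=campose(f,s);c=(np.atleast_2d(p)-T[:3,3])@T[:3,:3]
    return np.c_[cx+fl*c[:,0]/-c[:,2],cy-fl*c[:,1]/-c[:,2]]
def circ(xy):
    A=np.c_[2*xy,np.ones(len(xy))];b=(xy**2).sum(1);c=np.linalg.lstsq(A,b,rcond=None)[0]
    return c[:2],np.sqrt(c[2]+c[:2]@c[:2])
E
python3 - <<'E'
from h import *
for n in("top","side"):
    f=dict(np.load(n+"0.npz"));W=cloud(f)
    x,y,z=W[...,0],W[...,1],W[...,2]
    print(n,"table z",np.nanmedian(z[(abs(y)<.6)&(x>.2)&(x<.8)]))
    def reg(x0,x1,y0,y1,z0,z1): 
        m=(x>x0)&(x<x1)&(y>y0)&(y<y1)&(z>z0)&(z<z1);return W[m]
    # flap top
    for nm,a in dict(all=(.2,.85,-.4,.45,.02,.5)).items():
        m=(x>a[0])&(x<a[1])&(y>a[2])&(y<a[3])&(z>a[4])&(z<a[5])
        nc,l,st,c=cv2.connectedComponentsWithStats(m.astype(np.uint8))
        for i in range(1,nc):
            if st[i,4]>40:
                p=W[l==i];print(i,st[i,4],c[i].round(),p.min(0).round(3),p.max(0).round(3),np.median(p,0).round(3))
E
```

```text
top table z 0.0003160904715238111
1 2950 [311.  91.] [ 0.73  -0.181  0.086] [0.85  0.018 0.163] [ 0.799 -0.082  0.099]
2 3221 [176.  91.] [0.75  0.187 0.02 ] [0.85  0.368 0.154] [0.795 0.269 0.132]
3 845 [405.  81.] [ 0.813 -0.398  0.02 ] [ 0.85  -0.281  0.103] [ 0.828 -0.344  0.092]
6 532 [369. 120.] [ 0.699 -0.267  0.02 ] [ 0.755 -0.209  0.108] [ 0.722 -0.233  0.096]
12 3568 [284. 196.] [ 0.439 -0.102  0.022] [0.611 0.103 0.192] [ 0.519 -0.007  0.106]
19 348 [388. 195.] [ 0.494 -0.31   0.021] [ 0.554 -0.25   0.085] [ 0.527 -0.291  0.056]
36 385 [219. 264.] [0.321 0.139 0.021] [0.374 0.191 0.092] [0.349 0.163 0.083]
37 41 [347. 276.] [ 0.294 -0.187  0.02 ] [ 0.321 -0.16   0.025] [ 0.31  -0.176  0.021]
side table z 2.188916343365266e-05
1 2675 [299. 119.] [0.75  0.181 0.02 ] [0.85  0.367 0.152] [0.79  0.248 0.098]
9 2603 [378. 187.] [ 0.729 -0.184  0.02 ] [0.85  0.016 0.161] [ 0.794 -0.095  0.098]
11 42 [273. 158.] [0.656 0.184 0.02 ] [0.715 0.24  0.028] [0.679 0.229 0.023]
24 4948 [271. 220.] [ 0.437 -0.105  0.02 ] [0.612 0.072 0.189] [ 0.51  -0.031  0.105]
40 602 [177. 211.] [0.319 0.136 0.02 ] [0.374 0.192 0.088] [0.343 0.151 0.065]
41 882 [396. 250.] [ 0.698 -0.272  0.02 ] [ 0.756 -0.213  0.104] [ 0.715 -0.25   0.077]
42 700 [450. 250.] [ 0.811 -0.337  0.02 ] [ 0.85  -0.284  0.1  ] [ 0.823 -0.317  0.078]
43 748 [470. 267.] [ 0.811 -0.399  0.02 ] [ 0.85  -0.345  0.1  ] [ 0.822 -0.378  0.08 ]
44 749 [339. 304.] [ 0.493 -0.311  0.02 ] [ 0.553 -0.251  0.083] [ 0.527 -0.278  0.058]
```

```bash
python3 - <<'E'
import cv2
a=cv2.imread("pics/top0.png")[90:300,120:420];cv2.imwrite("pics/top0z.png",cv2.resize(a,(800,560),interpolation=cv2.INTER_CUBIC))
a=cv2.imread("pics/side0.png")[120:345,150:440];cv2.imwrite("pics/side0z.png",cv2.resize(a,(770,598),interpolation=cv2.INTER_CUBIC))
E
```

```text
(no output)
```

View pics/top0z.png

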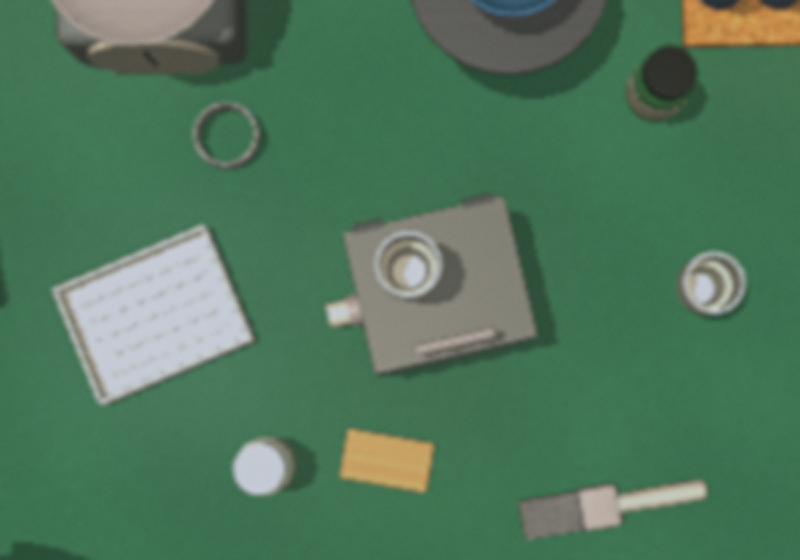

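View pics/side0z.png

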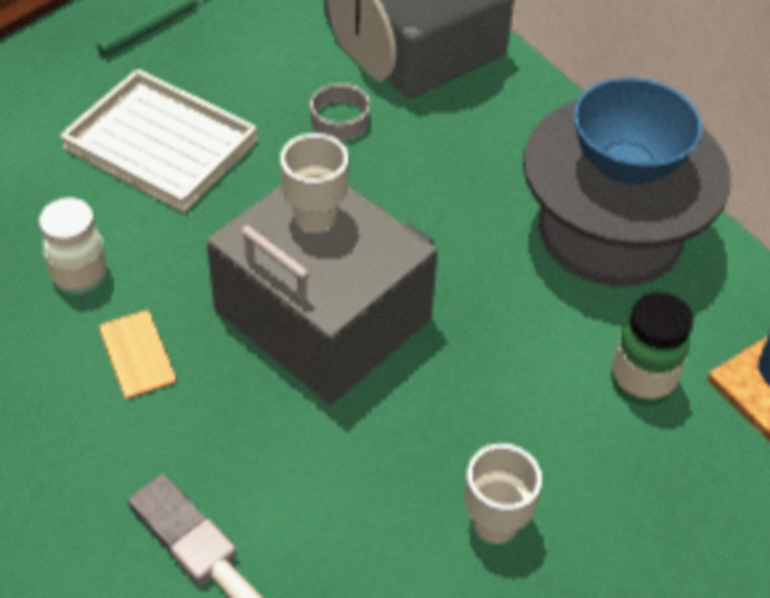

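The zooms show the cup on the hinge-side left quarter of the flap, with the bar centred on the near edge. Next come precise fits from both views.

```bash
cat > fit.py <<'E'
from h import *
out={}
for n in("top","side"):
    f=dict(np.load(n+"0.npz"));W=cloud(f).reshape(-1,3);W=W[~np.isnan(W).any(1)]
    def reg(c,r,z0,z1):
        m=(np.hypot(W[:,0]-c[0],W[:,1]-c[1])<r)&(W[:,2]>z0)&(W[:,2]<z1);return W[m]
    print("==",n)
    # flap top: plane points and min area rect
    p=reg((.52,-.02),.15,.098,.114)
    print("flap z",np.median(p[:,2]).round(4),np.std(p[:,2]).round(4))
    r=cv2.minAreaRect((p[:,:2]*1000).astype(np.float32));print("flap rect",r)
    # bar
    p=reg((.45,-.02),.09,.128,.16);p=p[p[:,0]<.50]
    if len(p)>5:
        print("bar n",len(p),p.mean(0).round(4),p[:,2].max().round(4),p.min(0).round(3),p.max(0).round(3))
        d=p[:,:2]-p[:,:2].mean(0);w,v=np.linalg.eigh(d.T@d);print("bar dir",v[:,1],(d@v[:,1]).min(),(d@v[:,1]).max())
    # cups
    for nm,c,z0,z1 in(("A",(.545,.02),.150,.20),("B",(.523,-.28),.05,.09)):
        p=reg(c,.06,z0,z1);
        top=p[p[:,2]>np.percentile(p[:,2],97)-.006];
        zt=np.median(np.sort(p[:,2])[-40:])
        b=cv2.minEnclosingCircle((top[:,:2]*1000).astype(np.float32))
        r_=np.hypot(*(p[:,:2]-np.array(b[0])/1000).T);o=p[(r_>.026)]
        print("cup",nm,"ztop",zt.round(4),"mec",np.round(b[0],1),b[1],"fit",[np.round(q,4) for q in circ(o[:,:2])],len(o))
    for nm,c,z0,z1 in(("jn",(.346,.165),.03,.1),("jf",(.727,-.24),.03,.11)):
        p=reg(c,.06,z0,z1);b=cv2.minEnclosingCircle((p[:,:2]*1000).astype(np.float32));print(nm,b)
    # tray
    m=(abs(W[:,0]-.5)<.13)&(abs(W[:,1]-.25)<.14)&(W[:,2]>.0035)&(W[:,2]<.03);p=W[m]
    r=cv2.minAreaRect((p[:,:2]*1000).astype(np.float32));print("tray",r,p.max(0))
E
python3 fit.py
```

```text
== top
flap z 0.106 0.0026
flap rect ((525.6583251953125, -9.090362548828125), (145.9798583984375, 159.9657745361328), 12.401740074157715)
bar n 125 [ 0.4659 -0.0217  0.1459] 0.1524 [ 0.455 -0.061  0.137] [0.477 0.016 0.152]
bar dir [-0.2165082  0.9762808] -0.0401704648534217 0.0387721115063194
cup A ztop 0.1877 mec [534.5  19.6] 29.70072364807129 fit [array([0.5338, 0.0195]), np.float64(0.0279)] 166
cup B ztop 0.0819 mec [ 523.3 -280. ] 29.945676803588867 fit [array([ 0.5231, -0.2791]), np.float64(0.0282)] 189
jn ((347.1057434082031, 167.03138732910156), 28.171693801879883)
jf ((728.3294067382812, -237.37869262695312), 30.32623863220215)
tray ((500.076416015625, 249.92601013183594), (278.6705017089844, 258.8241271972656), 89.37555694580078) [0.62983824 0.38924728 0.02781791]
== side
flap z 0.1057 0.0021
flap rect ((525.0721435546875, -10.820785522460938), (147.5946807861328, 161.36244201660156), 12.593449592590332)
bar n 145 [ 0.465  -0.0248  0.1439] 0.1496 [ 0.454 -0.063  0.128] [0.476 0.015 0.15 ]
bar dir [-0.21303852  0.9770438 ] -0.039009652836164414 0.04041429276773754
cup A ztop 0.1865 mec [534.4  18.8] 31.64366340637207 fit [array([0.5345, 0.0176]), np.float64(0.0284)] 479
cup B ztop 0.0806 mec [ 523.1 -280.7] 30.821699142456055 fit [array([ 0.5223, -0.2817]), np.float64(0.0283)] 412
jn ((346.5658264160156, 163.8854217529297), 28.19609832763672)
jf ((727.44921875, -241.88082885742188), 30.440370559692383)
tray ((488.185302734375, 253.6630859375), (256.19793701171875, 266.7615661621094), 4.5757551193237305) [0.6195177  0.38591305 0.02535754]
```

```bash
python3 - <<'E'
from h import *
for n in("top","side"):
    f=dict(np.load(n+"0.npz"));W=cloud(f);p=f["pixels"].astype(int)
    m=(np.abs(W[...,0]-.5)<.13)&(np.abs(W[...,1]-.25)<.14)&(p.max(-1)-p.min(-1)<35)&(p.max(-1)>120)
    m[255:]=0 if n=="top" else m[255:]
    nc,l,st,c=cv2.connectedComponentsWithStats(m.astype(np.uint8));i=1+np.argmax(st[1:,4])
    q=W[l==i];print(n,st[i],cv2.minAreaRect((q[:,:2]*1000).astype(np.float32)),np.percentile(q[:,2],[5,50,95,99]))
    x,y,z=W[...,0],W[...,1],W[...,2]
    q=W[(np.abs(x-.5)<.14)&(np.abs(y-.24)<.14)&(z>.012)&(z<.03)&(l==i)]
    print(len(q),cv2.minAreaRect((q[:,:2]*1000).astype(np.float32)))
E
```

```text
top [ 140  174   75   68 3063] ((503.8274230957031, 291.3691101074219), (138.39698791503906, 179.61953735351562), 22.597272872924805) [-0.0002336   0.00511278  0.02133955  0.02448927]
446 ((501.8544006347656, 285.7325134277344), (130.28970336914062, 170.95358276367188), 22.792461395263672)
side [ 173  147   74   52 2183] ((508.5001220703125, 296.7194519042969), (154.4645233154297, 195.08111572265625), 21.852630615234375) [0.0003396  0.00540903 0.02080836 0.02301499]
497 ((503.4130554199219, 283.11492919921875), (134.73167419433594, 174.37161254882812), 22.227336883544922)
```

```bash
cat > plan.py <<'E'
# usage: plan.py x y z yaw_of_jaw_deg tilt_deg nrows ; tilt about jaw-perp axis (0 = pointing down)
from h import *; import sys
from workcell import bot
def goal(yaw,tilt=0):
    y=np.array([np.cos(yaw),np.sin(yaw),0]);z=np.array([0,0,-1.]);x=np.cross(y,z)
    M=np.c_[x,y,z];return R.from_rotvec(tilt*np.array([-np.sin(yaw),np.cos(yaw),0]))*R.from_matrix(M)
if __name__=="__main__":
    X=np.array(list(map(float,sys.argv[1:4])));yaw,tilt=np.radians(float(sys.argv[4])),np.radians(float(sys.argv[5]));n=int(sys.argv[6])
    s=bot.observe();p=s["tcp_pos"];r=R.from_quat(s["tool_rot"]);g=goal(yaw,tilt)
    rv=(r.inv()*g).as_rotvec();print("total dist",np.linalg.norm(X-p).round(4),"rot",np.degrees(rv).round(1))
    d=(X-p)/n
    for i in range(n):
        ri=r*R.from_rotvec(rv*i/n);print(*np.round(ri.inv().apply(d)*100,2),*np.round(np.degrees(rv/n),1),sep=" ",end="; ")
    print()
E
python3 plan.py .5343 .0188 .24 12.4 0 12
```

```text
total dist 0.6413 rot [-0.1  0.  56.2]
-4.09 -3.44 0.14 -0.0 0.0 4.7; -4.36 -3.09 0.14 -0.0 0.0 4.7; -4.59 -2.73 0.13 -0.0 0.0 4.7; -4.8 -2.34 0.13 -0.0 0.0 4.7; -4.98 -1.94 0.13 -0.0 0.0 4.7; -5.12 -1.53 0.13 -0.0 0.0 4.7; -5.23 -1.1 0.13 -0.0 0.0 4.7; -5.3 -0.67 0.13 -0.0 0.0 4.7; -5.34 -0.24 0.13 -0.0 0.0 4.7; -5.34 0.2 0.13 -0.0 0.0 4.7; -5.3 0.63 0.13 -0.0 0.0 4.7; -5.24 1.07 0.13 -0.0 0.0 4.7;
```

servo_tool(moves="-4.1 -3.4 0.1 0 0 4.7; -4.4 -3.1 0.1 0 0 4.7; -4.6 -2.7 0.1 0 0 4.7; -4.8 -2.3 0.1 0 0 4.7; -5 -1.9 0.1 0 0 4.7; -5.1 -1.5 0.1 0 0 4.7; -5.2 -1.1 0.1 0 0 4.7; -5.3 -0.7 0.1 0 0 4.7; -5.3 -0.2 0.1 0 0 4.7; -5.3 0.2 0.1 0 0 4.7; -3 0.4 0 0 0 4.7", grip=8.5)

```text
t: 1.52
tcp_pos: [0.4986, 0.0715, 0.2438]
tool_rot: [0.605, 0.796, -0.001, -0.0]
wrist_force: [0.0, 0.0, 0.6]
gripper_width: 0.0854
```

```bash
python3 plan.py .5343 .0188 .24 12.4 0 4
```

```text
total dist 0.0637 rot [-0.1  0.   3.2]
-1.51 0.5 0.09 -0.0 0.0 0.8; -1.5 0.53 0.09 -0.0 0.0 0.8; -1.49 0.55 0.09 -0.0 0.0 0.8; -1.49 0.57 0.09 -0.0 0.0 0.8;
```

servo_tool(moves="-2 0.7 0.1 0 0 1; -2 0.7 0.1 0 0 1; -2 0.7 0.1 0 0 1.2; 0 0 0 0 0 0; 0 0 0 0 0 0")

```text
t: 2.15
tcp_pos: [0.5357, 0.0141, 0.24]
tool_rot: [0.629, 0.777, -0.001, -0.001]
wrist_force: [-0.0, 0.3, -0.5]
gripper_width: 0.085
```

```bash
python3 - <<'E'
from workcell import bot
import cv2
from h import *
s=bot.observe();f=bot.grab_frame("wrist");cv2.imwrite("pics/w1.png",f["pixels"][:,:,::-1])
W=cloud(f,s)
print(s["tcp_pos"],proj(f,[.5343,.0188,.187],s))
p=W.reshape(-1,3);p=p[~np.isnan(p).any(1)];q=p[(p[:,2]>.178)&(p[:,2]<.195)&(np.hypot(p[:,0]-.534,p[:,1]-.019)<.04)]
print(len(q),q.mean(0),cv2.minEnclosingCircle((q[:,:2]*1000).astype(np.float32)), np.percentile(q[:,2],95), circ(q[:,:2]))
E
python3 plan.py .5343 .0188 .175 12.4 0 5
```

```text
[0.53565348 0.01411966 0.24000253] [[283.41724455 233.85610959]]
2582 [0.53417896 0.02048009 0.18468428] ((534.1006469726562, 21.784454345703125), 30.099794387817383) 0.18688119201625344 (array([0.53369746, 0.02243457]), np.float64(0.027732195131423804))
total dist 0.0653 rot [-0.2  0.1 -0.4]
0.1 -0.0 1.3 -0.0 0.0 -0.1; 0.1 -0.0 1.3 -0.0 0.0 -0.1; 0.1 -0.0 1.3 -0.0 0.0 -0.1; 0.1 -0.0 1.3 -0.0 0.0 -0.1; 0.1 -0.01 1.3 -0.0 0.0 -0.1;
```

View pics/w1.png

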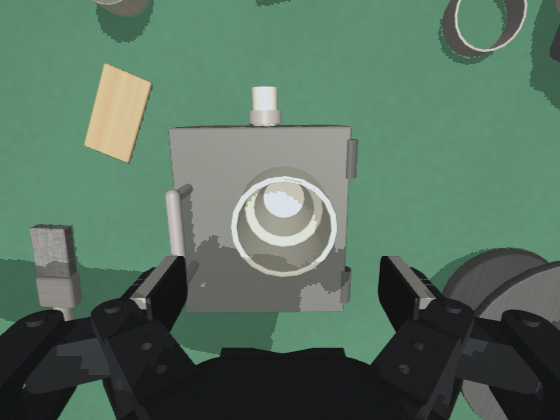

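The wrist view shows the cup rim ring centred at about (284,227), between the fingers, and its position agrees with the fits to within 3 mm. I'll lower the gripper and grasp.

servo_tool(moves="-0.6 0.1 1.5 0 0 0; -0.1 0 1.6 0 0 0; 0 0 1.6 0 0 0; 0 0 1.6 0 0 0; 0 0 0 0 0 0; 0 0 0 0 0 0")

```text
t: 2.95
tcp_pos: [0.5359, 0.0089, 0.1708]
tool_rot: [0.628, 0.778, -0.003, -0.002]
wrist_force: [-0.8, 0.1, 0.2]
gripper_width: 0.0851
```

```bash
python3 plan.py .534 .0205 .175 12.4 0 1
```

```text
total dist 0.0125 rot [-0.4 -0.  -0.2]
1.18 0.06 -0.42 -0.4 -0.0 -0.2;
```

servo_tool(moves="0.6 0.1 -0.2 -0.4 0 0; 0.6 0 -0.2 0 0 0; 0 0 0 0 0 0; 0 0 0 0 0 0")

```text
t: 3.45
tcp_pos: [0.535, 0.0223, 0.1765]
tool_rot: [0.628, 0.779, 0.002, 0.001]
wrist_force: [0.7, -0.3, -0.5]
gripper_width: 0.0851
```

```bash
python3 plan.py .534 .0205 .175 12.4 0 1
```

```text
total dist 0.0025 rot [ 0.2 -0.  -0.1]
-0.16 -0.14 0.15 0.2 -0.0 -0.1;
```

Close enough; now I'll close on the cup.

servo_tool(moves="-0.2 -0.1 0.1 0 0 0; 0 0 0 0 0 0; 0 0 0 0 0 0; 0 0 0 0 0 0; 0 0 0 0 0 0; 0 0 0 0 0 0; 0 0 0 0 0 0; 0 0 0 0 0 0", grip=5)

```text
t: 4.45
tcp_pos: [0.5344, 0.0195, 0.1758]
tool_rot: [0.628, 0.778, 0.002, 0.001]
wrist_force: [-0.7, 0.2, 1.9]
gripper_width: 0.0578
```

```bash
python3 plan.py .534 .0205 .205 12.4 0 1
```

```text
total dist 0.0292 rot [ 0.2 -0.  -0.2]
0.11 -0.01 -2.92 0.2 -0.0 -0.2;
```

servo_tool(moves="0 0 -1.5 0 0 0; 0 0 -2 0 0 0; 0 0 -2 0 0 0; 0 0 -1 0 0 0; 0 0 0 0 0 0; 0 0 0 0 0 0")

```text
t: 5.2
tcp_pos: [0.5338, 0.0187, 0.2445]
tool_rot: [0.628, 0.778, 0.001, 0.001]
wrist_force: [-0.8, -0.1, -1.6]
gripper_width: 0.058
```

```bash
python3 - <<'E'
from workcell import bot
from h import *
s=bot.observe();f=bot.grab_frame("wrist");cv2.imwrite("pics/w2.png",f["pixels"][:,:,::-1])
W=cloud(f,s);p=W.reshape(-1,3);p=p[~np.isnan(p).any(1)]
t=s["tcp_pos"];r=R.from_quat(s["tool_rot"]);l=r.inv().apply(p-t)
q=l[(l[:,2]>-.025)&(l[:,2]<.0)&(np.hypot(l[:,0],l[:,1])<.04)]
print(t,s["gripper_width"]);print("rim in tool",len(q),np.percentile(q[:,2],[2,5,50,95]))
top=q[q[:,2]<np.percentile(q[:,2],5)+.004];print(len(top),cv2.minEnclosingCircle((top[:,:2]*1000).astype(np.float32)),circ(top[:,:2]))
E
python3 plan.py .5228 -.2803 .22 12.4 0 8
```

```text
[0.53380144 0.01871122 0.24448144] 0.057973946924535696
rim in tool 8503 [-0.0225446  -0.01754772 -0.00963684 -0.00107597]
1183 ((12.302396774291992, -0.03227806091308594), 37.945884704589844) (array([ 0.0184231 , -0.00064585]), np.float64(0.03337290570868702))
total dist 0.3002 rot [ 0.2  0.  -0.2]
-3.62 -0.92 0.3 0.0 0.0 -0.0; -3.62 -0.92 0.3 0.0 0.0 -0.0; -3.62 -0.93 0.3 0.0 0.0 -0.0; -3.62 -0.93 0.3 0.0 0.0 -0.0; -3.62 -0.93 0.3 0.0 0.0 -0.0; -3.62 -0.93 0.3 0.0 0.0 -0.0; -3.62 -0.93 0.3 0.0 0.0 -0.0; -3.62 -0.93 0.31 0.0 0.0 -0.0;
```

View pics/w2.png

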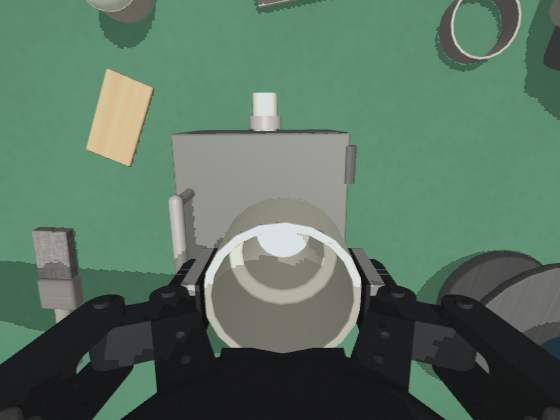

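The cup hangs upright between the pads, with its rim ellipse centred at about (283,293). Next I'll get its centre in the tool frame.

```bash
cat > rim.py <<'E'
from workcell import bot
from h import *
def rim(zlo=-.0145,zhi=-.008,name=None):
    s=bot.observe();f=bot.grab_frame("wrist")
    if name: cv2.imwrite(name,f["pixels"][:,:,::-1])
    W=cloud(f,s);t=s["tcp_pos"];r=R.from_quat(s["tool_rot"]);l=r.inv().apply(W.reshape(-1,3)-t).reshape(W.shape)
    bright=f["pixels"].min(-1)>110
    m=bright&(l[...,2]>zlo)&(l[...,2]<zhi)&(np.hypot(l[...,0],l[...,1])<.045)
    q=l[m];print(t,len(q),"z med",np.median(q[:,2]),cv2.minEnclosingCircle((q[:,:2]*1000).astype(np.float32)))
    c,rad=circ(q[:,:2])
    for _ in range(5):
        d=np.abs(np.hypot(*(q[:,:2]-c).T)-rad);c,rad=circ(q[d<2*np.median(d)+1e-4,:2])
    print("circ",c,rad,"x range",q[:,0].min(),q[:,0].max(),"y",q[:,1].min(),q[:,1].max())
    print("world centre",t+r.apply([*c,np.median(q[:,2])]))
if __name__=="__main__":rim()
E
python3 rim.py
```

```text
[0.5337865  0.01866604 0.2444328 ] 3216 z med -0.010211397661957325 ((2.2680139541625977, -0.9969082474708557), 30.081932067871094)
circ [ 0.00294138 -0.00093629] 0.027847705803732917 x range -0.01997897371485853 0.032292937048428845 y -0.029865237153310815 0.028203402185281615
world centre [0.5322206  0.02134058 0.25464044]
```

servo_tool(moves="-3 -0.8 0.2 0 0 0; -4 -1 0.3 0 0 0; -4 -1 0.3 0 0 0; -4 -1 0.3 0 0 0; -4 -1 0.3 0 0 0; -4 -1 0.3 0 0 0; -4 -1 0.3 0 0 0; -2 -0.5 0.2 0 0 0; 0 0 0 0 0 0; 0 0 0 0 0 0")

```text
t: 6.55
tcp_pos: [0.5217, -0.2867, 0.2148]
tool_rot: [0.627, 0.779, -0.002, -0.003]
wrist_force: [0.2, -0.1, -0.2]
gripper_width: 0.0577
```

```bash
python3 plan.py .5233 -.2814 .17 12.4 0 3
```

```text
total dist 0.0451 rot [-0.4 -0.2 -0. ]
0.16 0.1 1.49 -0.1 -0.1 -0.0; 0.16 0.1 1.49 -0.1 -0.1 -0.0; 0.16 0.09 1.49 -0.1 -0.1 -0.0;
```

servo_tool(moves="0.2 0.1 1.3 0 0 0; 0.1 0.1 1.3 -0.2 -0.2 0; 0.1 0.1 1.3 0 0 0; 0 0 0 0 0 0; 0 0 0 0 0 0; 0 0 0 0 0 0")

```text
t: 7.3
tcp_pos: [0.5244, -0.2779, 0.1723]
tool_rot: [0.625, 0.781, -0.001, -0.002]
wrist_force: [-0.1, -0.1, -0.1]
gripper_width: 0.0577
```

```bash
python3 plan.py .5233 -.2814 .17 12.4 0 1; python3 - <<'E'
from workcell import bot
from h import *
f=bot.grab_frame("side");a=f["pixels"][200:400,230:450,::-1];cv2.imwrite("pics/s3.png",cv2.resize(a,(660,600),interpolation=cv2.INTER_CUBIC))
f=bot.grab_frame("top");a=f["pixels"][100:300,290:490,::-1];cv2.imwrite("pics/t3.png",cv2.resize(a,(600,600),interpolation=cv2.INTER_CUBIC))
E
python3 rim.py
```

```text
total dist 0.0043 rot [-0.2 -0.1  0.3]
-0.32 -0.18 0.23 -0.2 -0.1 0.3; 
[ 0.52445443 -0.27801734  0.1723754 ] 3259 z med -0.010134457293336842 ((2.276522397994995, -0.753940224647522), 30.204729080200195)
circ [ 0.00301399 -0.0008842 ] 0.027802493173695368 x range -0.019705635089941786 0.032443259110744076 y -0.029893140826912492 0.02813813149509472
world centre [ 0.52296914 -0.27527654  0.18251715]
```

View pics/s3.png

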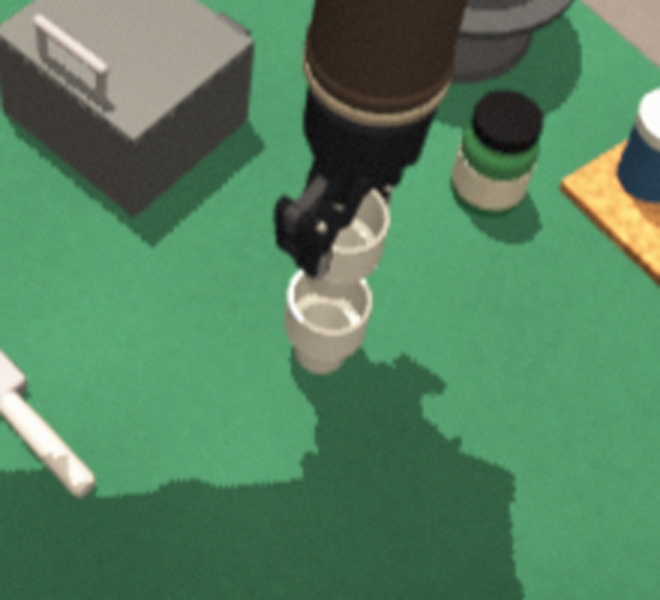

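```bash
python3 - <<'E'
from workcell import bot
from h import *
s=bot.observe();f=bot.grab_frame("side")
t=s["tcp_pos"];img=f["pixels"][:,:,::-1].copy()
img=cv2.resize(img,None,fx=4,fy=4,interpolation=cv2.INTER_CUBIC)
a=np.linspace(0,2*np.pi,60)
def ring(c,r,z,col):
    p=np.c_[c[0]+r*np.cos(a),c[1]+r*np.sin(a),0*a+z];u=proj(f,p)
    cv2.polylines(img,[np.int32((u+.5)*4*16)],True,col,1,cv2.LINE_AA,4)
for z,r in((.0112,.03),(-.0288,.03)): ring(t,r,t[2]+z,(0,0,255))
for z,r in((.08,.03),(.04,.03)): ring((.5228,-.2803),r,z,(255,0,0))
cv2.imwrite("pics/s4.png",img[1000:1320,1200:1580][:, :])
E
```

```text
(no output)
```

View pics/s4.png

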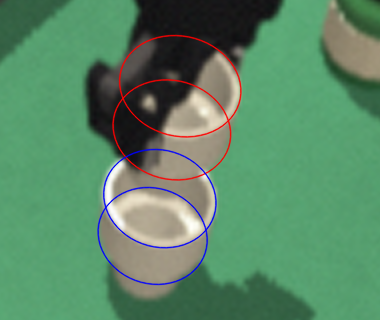

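In the side overlay, the TCP-centred rings match cup A and the blue rings match cup B, so I'll align the axes and lower.

servo_tool(moves="-0.3 -0.2 0.5 -0.2 0 0.3; 0 0 0 0 0 0; 0 0 0 0 0 0")

```text
t: 7.88
tcp_pos: [0.5229, -0.2818, 0.1671]
tool_rot: [0.627, 0.779, 0.001, -0.0]
wrist_force: [-0.5, 0.5, -0.7]
gripper_width: 0.0578
```

```bash
python3 plan.py .523 -.2808 .134 12.4 0 1
```

```text
total dist 0.0332 rot [ 0.  -0.1 -0.1]
0.09 0.03 3.31 0.0 -0.1 -0.1;
```

servo_tool(moves="0.1 0 1 0 0 0; 0 0 1 0 0 0; 0 0 1 0 0 0; 0 0 0.8 0 0 0; 0 0 0 0 0 0")

```text
t: 8.5
tcp_pos: [0.5223, -0.2802, 0.1255]
tool_rot: [0.627, 0.779, 0.0, -0.001]
wrist_force: [0.0, -0.6, -0.7]
gripper_width: 0.0579
```

```bash
python3 plan.py .523 -.2808 .1115 12.4 0 1
```

```text
total dist 0.0141 rot [-0.  -0.1 -0.1]
-0.07 0.06 1.4 -0.0 -0.1 -0.1;
```

servo_tool(moves="0 0 0.5 0 0 0; 0 0 0.4 0 0 0; 0 0 0.4 0 0 0; 0 0 0.2 0 0 0; 0 0 0 0 0 0")

```text
t: 9.12
tcp_pos: [0.5235, -0.2813, 0.1118]
tool_rot: [0.627, 0.779, 0.001, 0.001]
wrist_force: [-0.6, 0.6, -0.2]
gripper_width: 0.0575
```

```bash
python3 - <<'E'
from workcell import bot
from h import *
f=bot.grab_frame("side");a=f["pixels"][230:360,280:410,::-1];cv2.imwrite("pics/s5.png",cv2.resize(a,(520,520),interpolation=cv2.INTER_CUBIC))
print(bot.observe()["wrist_force"])
E
```

```text
[-0.5862622   0.74849027  0.9441672 ]
```

View pics/s5.png

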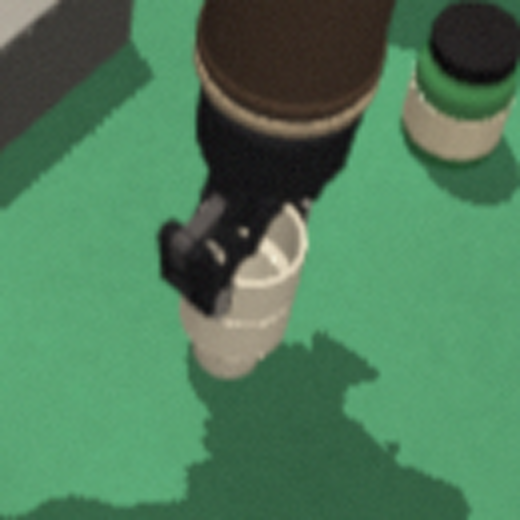

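The cups are nested and coaxial in the picture, with about 1 mm left to go, so I'll open.

servo_tool(moves="0 0 0.1 0 0 0; 0 0 0 0 0 0; 0 0 0 0 0 0; 0 0 0 0 0 0; 0 0 0 0 0 0; 0 0 0 0 0 0; 0 0 -1.5 0 0 0; 0 0 -3 0 0 0; 0 0 -4 0 0 0; 0 0 -4 0 0 0; 0 0 0 0 0 0", grip=8.5)

```text
t: 10.55
tcp_pos: [0.5233, -0.2821, 0.2433]
tool_rot: [0.628, 0.779, 0.001, 0.002]
wrist_force: [0.9, 0.7, -0.7]
gripper_width: 0.0849
```

```bash
python3 plan.py .4655 -.0235 .22 12.4 0 6; python3 - <<'E'
from workcell import bot
from h import *
f=bot.grab_frame("side");a=f["pixels"][200:360,250:410,::-1];cv2.imwrite("pics/s6.png",cv2.resize(a,(560,560),interpolation=cv2.INTER_CUBIC))
W=cloud(f).reshape(-1,3);W=W[~np.isnan(W).any(1)]
p=W[(np.hypot(W[:,0]-.523,W[:,1]+.28)<.05)&(W[:,2]>.02)&(W[:,2]<.135)]
for lo,hi in((.105,.13),(.085,.105),(.05,.075)):
    q=p[(p[:,2]>lo)&(p[:,2]<hi)];print(lo,len(q),circ(q[:,:2]),q[:,2].max())
E
```

```text
total dist 0.266 rot [ 0.2  0.1 -0.1]
4.42 -0.03 0.38 0.0 0.0 -0.0; 4.42 -0.03 0.38 0.0 0.0 -0.0; 4.42 -0.02 0.38 0.0 0.0 -0.0; 4.42 -0.02 0.39 0.0 0.0 -0.0; 4.42 -0.02 0.39 0.0 0.0 -0.0; 4.42 -0.02 0.39 0.0 0.0 -0.0; 
0.105 349 (array([ 0.52234392, -0.28185537]), np.float64(0.027999752901688157)) 0.1253304616954396
0.085 254 (array([ 0.52222248, -0.282541  ]), np.float64(0.028100909679974386)) 0.10494676909217215
0.05 246 (array([ 0.51881655, -0.28488822]), np.float64(0.024795231652569777)) 0.07491244618151416
```

View pics/s6.png

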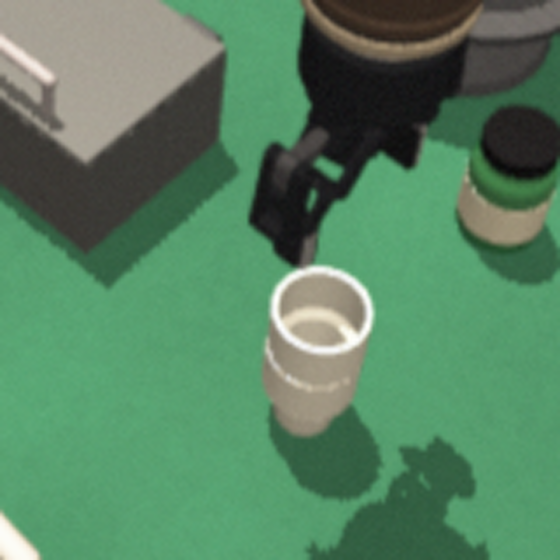

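The cups are nested upright with the rim at about z .122, matching the spec. Now I'll move to the bar.

servo_tool(moves="3 0 0.2 0 0 0; 5 0 0.4 0 0 0; 5 0 0.4 0 0 0; 5 0 0.4 0 0 0; 5 0 0.4 0 0 0; 3 0 0.2 0 0 0; 0 0 0 0 0 0; 0 0 0 0 0 0", grip=5)

```text
t: 11.6
tcp_pos: [0.4613, -0.0202, 0.2166]
tool_rot: [0.628, 0.778, -0.003, -0.003]
wrist_force: [0.2, -0.4, -0.8]
gripper_width: 0.0501
```

```bash
python3 plan.py .4655 -.0235 .148 12.4 0 4; python3 - <<'E'
from workcell import bot
from h import *
s=bot.observe();f=bot.grab_frame("wrist");cv2.imwrite("pics/w7.png",f["pixels"][:,:,::-1])
W=cloud(f,s).reshape(-1,3);W=W[~np.isnan(W).any(1)]
p=W[(np.hypot(W[:,0]-.4655,W[:,1]+.0235)<.06)&(W[:,2]>.138)&(W[:,2]<.152)]
print(len(p),p.mean(0),p.min(0),p.max(0),np.percentile(p[:,2],90))
r=cv2.minAreaRect((p[:,:2]*1000).astype(np.float32));print(r)
c=np.array([.523,-.0105]); 
E
```

```text
total dist 0.0688 rot [-0.4 -0.  -0.2]
-0.1 0.1 1.71 -0.1 -0.0 -0.0; -0.1 0.09 1.71 -0.1 -0.0 -0.0; -0.1 0.09 1.71 -0.1 -0.0 -0.0; -0.1 0.09 1.71 -0.1 -0.0 -0.0; 
1880 [ 0.46449626 -0.01755507  0.14604819] [ 0.45271157 -0.05842263  0.14145392] [0.47729079 0.0190507  0.14983028] 0.1474892146246426
((465.26104736328125, -19.79507064819336), (9.82795238494873, 79.05845642089844), 12.327882766723633)
```

View pics/w7.png

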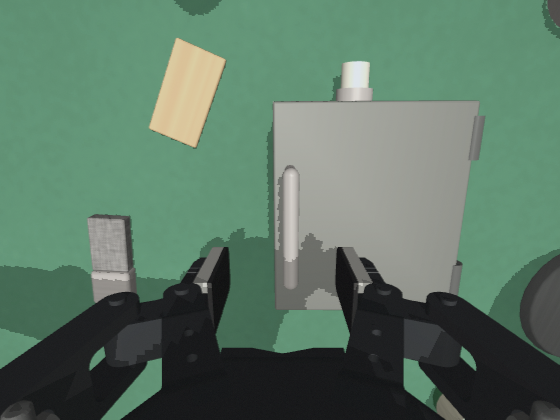

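The wrist view shows the bar from (291,165) to (291,290) between the fingers. Its measured axis is at x .465, y about -.022, top z .1475. I'll descend and pinch.

servo_tool(moves="-0.1 0.2 1.7 -0.3 0 0; -0.1 0.1 1.7 0 0 0; -0.1 0.1 1.7 0 0 0; 0 0 1.5 0 0 0; 0 0 0 0 0 0; 0 0 0 0 0 0")

```text
t: 12.4
tcp_pos: [0.4673, -0.0301, 0.1492]
tool_rot: [0.633, 0.775, -0.001, 0.0]
wrist_force: [0.2, 0.1, -0.2]
gripper_width: 0.0501
```

```bash
python3 plan.py .4655 -.0225 .148 12.4 0 1
```

```text
total dist 0.0079 rot [-0.1  0.1 -0.9]
0.78 -0.03 0.12 -0.1 0.1 -0.9;
```

servo_tool(moves="0.7 0 0.1 0 0 -0.9; 0 0 0 0 0 0")

```text
t: 12.65
tcp_pos: [0.4664, -0.023, 0.1491]
tool_rot: [0.626, 0.78, -0.001, 0.001]
wrist_force: [0.4, -0.4, 0.1]
gripper_width: 0.0501
```

servo_tool(moves="0 0 0 0 0 0; 0 0 0 0 0 0; 0 0 0 0 0 0; 0 0 0 0 0 0; 0 0 0 0 0 0; 0 0 0 0 0 0", grip=0.4)

```text
t: 13.4
tcp_pos: [0.4665, -0.0228, 0.1497]
tool_rot: [0.626, 0.78, -0.0, 0.001]
wrist_force: [-0.9, -0.9, 2.3]
gripper_width: 0.0074
```

```bash
cat > arc.py <<'E'
# arc plan from current: usage arc.py th0 th1 n  ; grasp point at bar, tool stays vertical
from h import *; import sys
from workcell import bot
yaw=np.radians(12.4);ex=np.array([np.cos(yaw),np.sin(yaw)])
hinge_x=.4655*ex[0]-.0225*ex[1]+.128 # along trap x
def bar(th):
    a=np.arctan2(42,128)+th;r=np.hypot(.128,.042);return hinge_x-r*np.cos(a),.1+r*np.sin(a)
s=bot.observe();p=s["tcp_pos"];u=p[:2]@ex;r=R.from_quat(s["tool_rot"]);z=p+r.apply([0,0,.006])
print("grasp along,z",z[:2]@ex,z[2],"F",s["wrist_force"].round(1),"w",s["gripper_width"].round(4))
zz=(z[:2]@ex-hinge_x,z[2]-.1);print("radius",np.hypot(*zz),"theta est",np.degrees(np.arctan2(zz[1],-zz[0])-np.arctan2(42,128)))
print("tool axes z",r.apply([0,0,1]).round(3),"y",r.apply([0,1,0]).round(3))
for th in map(float,sys.argv[1:]):
    b=bar(np.radians(th));d=np.array([*( (b[0]-z[:2]@ex)*ex),b[1]-z[2]]);print(th,np.round(b,4),"shift tool cm",(r.inv().apply(d)*100).round(2))
E
python3 arc.py 0 5 10 15 20 30 40 50 60 70 80 85
```

```text
Traceback (most recent call last):
  File "arc.py", line 9, in <module>
    print("grasp along,z",z[:2]@ex,z[2],"F",s["wrist_force"].round(1),"w",s["gripper_width"].round(4))
                                                                          ^^^^^^^^^^^^^^^^^^^^^^^^
AttributeError: 'float' object has no attribute 'round'
```

```bash
sed -i 's/s\["gripper_width"\].round(4)/round(s["gripper_width"],4)/' arc.py; python3 arc.py 0 5 10 15 20 30 40 50 60 70 80 85
```

```text
grasp along,z 0.45073559069148394 0.14372544639913545 F [-0.9 -0.9  2.3] w 0.0074
radius 0.13438626363479958 theta est 0.8221209748213099
tool axes z [ 0.001 -0.002 -1.   ] y [0.976 0.216 0.001]
0.0 [0.4498 0.142 ] shift tool cm [ 0.   -0.09  0.17]
5.0 [0.454 0.153] shift tool cm [-0.    0.32 -0.93]
10.0 [0.459  0.1636] shift tool cm [-0.01  0.83 -1.99]
15.0 [0.465  0.1737] shift tool cm [-0.01  1.43 -3.  ]
20.0 [0.4719 0.1832] shift tool cm [-0.01  2.12 -3.95]
30.0 [0.488  0.2004] shift tool cm [-0.02  3.73 -5.66]
40.0 [0.5068 0.2145] shift tool cm [-0.02  5.61 -7.07]
50.0 [0.5277 0.2251] shift tool cm [-0.03  7.71 -8.12]
60.0 [0.5502 0.2319] shift tool cm [-0.03  9.95 -8.8 ]
70.0 [0.5735 0.2346] shift tool cm [-0.04 12.29 -9.08]
80.0 [0.5969 0.2333] shift tool cm [-0.04 14.63 -8.95]
85.0 [0.6085 0.2312] shift tool cm [-0.04 15.78 -8.73]
```

servo_tool(moves="0 0.3 -0.9 0 0 0; 0 0.5 -1.1 0 0 0; 0 0.6 -1 0 0 0; 0 0.7 -1 0 0 0; 0 0 0 0 0 0")

```text
t: 14.02
tcp_pos: [0.4879, -0.0181, 0.1922]
tool_rot: [0.626, 0.78, -0.001, 0.001]
wrist_force: [-0.7, -0.5, -2.3]
gripper_width: 0.0076
```

```bash
python3 arc.py 20 25 30 35 40 45 50 60
```

```text
grasp along,z 0.4726747134305916 0.1862090415528475 F [-0.7 -0.5 -2.3] w 0.0076
radius 0.1359606609037703 theta est 21.18533922914895
tool axes z [-0.    -0.002 -1.   ] y [ 0.976  0.216 -0.001]
20.0 [0.4719 0.1832] shift tool cm [ 0.   -0.08  0.3 ]
25.0 [0.4796 0.1922] shift tool cm [-0.    0.69 -0.6 ]
30.0 [0.488  0.2004] shift tool cm [-0.01  1.53 -1.42]
35.0 [0.497  0.2078] shift tool cm [-0.01  2.44 -2.16]
40.0 [0.5068 0.2145] shift tool cm [-0.01  3.41 -2.83]
45.0 [0.517  0.2202] shift tool cm [-0.01  4.43 -3.4 ]
50.0 [0.5277 0.2251] shift tool cm [-0.02  5.5  -3.89]
60.0 [0.5502 0.2319] shift tool cm [-0.02  7.75 -4.57]
```

Tracking well, with only a 2–3 N load. Continuing.

servo_tool(moves="0 0.7 -0.6 0 0 0; 0 0.8 -0.8 0 0 0; 0 0.9 -0.7 0 0 0; 0 1 -0.7 0 0 0; 0 1 -0.6 0 0 0; 0 1.1 -0.5 0 0 0; 0 0 0 0 0 0")

```text
t: 14.9
tcp_pos: [0.5329, -0.0082, 0.2316]
tool_rot: [0.627, 0.779, -0.009, -0.009]
wrist_force: [2.2, -0.5, -6.1]
gripper_width: 0.0079
```

```bash
python3 arc.py 50 55 60 65 70 75 80 85 88
```

```text
grasp along,z 0.5185463226320767 0.22556608898906835 F [ 2.2 -0.5 -6.1] w 0.0079
radius 0.13884867707863158 theta est 46.56826891012728
tool axes z [-0.025 -0.002 -1.   ] y [ 0.977  0.213 -0.025]
50.0 [0.5277 0.2251] shift tool cm [0.   0.92 0.03]
55.0 [0.5388 0.2289] shift tool cm [ 0.    2.02 -0.39]
60.0 [0.5502 0.2319] shift tool cm [ 0.01  3.15 -0.71]
65.0 [0.5618 0.2338] shift tool cm [ 0.01  4.3  -0.93]
70.0 [0.5735 0.2346] shift tool cm [ 0.01  5.47 -1.05]
75.0 [0.5852 0.2345] shift tool cm [ 0.01  6.65 -1.06]
80.0 [0.5969 0.2333] shift tool cm [ 0.01  7.82 -0.97]
85.0 [0.6085 0.2312] shift tool cm [ 0.02  8.98 -0.79]
88.0 [0.6153 0.2294] shift tool cm [ 0.02  9.66 -0.62]
```

servo_tool(moves="0 1 0.1 0 0 0; 0 1.1 -0.2 0 0 0; 0 1.1 -0.2 0 0 0; 0 1.1 -0.2 0 0 0; 0 0 0 0 0 0")

```text
t: 15.52
tcp_pos: [0.5736, 0.0002, 0.2421]
tool_rot: [0.628, 0.778, -0.009, -0.012]
wrist_force: [-1.4, -0.7, 2.7]
gripper_width: 0.0077
```

```bash
python3 arc.py 65 70 75 80 85 88 90;python3 - <<'E'
from workcell import bot
from h import *
f=bot.grab_frame("side");a=f["pixels"][110:310,190:390,::-1];cv2.imwrite("pics/s8.png",cv2.resize(a,(600,600),interpolation=cv2.INTER_CUBIC))
E
```

```text
grasp along,z 0.5600625391856799 0.23612387188102724 F [-1.4 -0.7  2.7] w 0.0077
radius 0.1372758521722148 theta est 64.4061228274092
tool axes z [-0.03   0.001 -1.   ] y [ 0.977  0.212 -0.029]
65.0 [0.5618 0.2338] shift tool cm [-0.    0.18  0.23]
70.0 [0.5735 0.2346] shift tool cm [0.   1.35 0.11]
75.0 [0.5852 0.2345] shift tool cm [0.01 2.52 0.09]
80.0 [0.5969 0.2333] shift tool cm [0.01 3.69 0.17]
85.0 [0.6085 0.2312] shift tool cm [0.01 4.86 0.36]
88.0 [0.6153 0.2294] shift tool cm [0.01 5.54 0.52]
90.0 [0.6198 0.228 ] shift tool cm [0.01 6.   0.64]
```

View pics/s8.png

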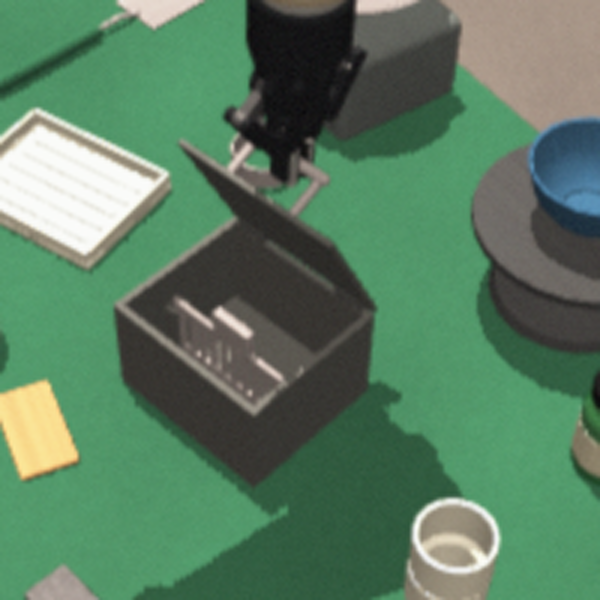

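The flap is around 65° and the plate with its tab is visible inside at about (235,320). I'll continue to upright.

servo_tool(moves="0 1.2 0.1 0 0 0; 0 1.2 0.1 0 0 0; 0 1.2 0.1 0 0 0; 0 1.2 0.2 0 0 0; 0 1 0.3 0 0 0; 0 0 0 0 0 0; 0 0 0 0 0 0")

```text
t: 16.45
tcp_pos: [0.6344, 0.0137, 0.2352]
tool_rot: [0.628, 0.778, -0.006, -0.01]
wrist_force: [-4.1, -0.7, 5.2]
gripper_width: 0.0079
```

```bash
python3 arc.py 85 88 90 95;python3 - <<'E'
from workcell import bot
from h import *
f=bot.grab_frame("side");a=f["pixels"][110:310,190:390,::-1];cv2.imwrite("pics/s9.png",cv2.resize(a,(600,600),interpolation=cv2.INTER_CUBIC))
E
```

```text
grasp along,z 0.6224052301501386 0.2292449934972715 F [-4.1 -0.7  5.2] w 0.0079
radius 0.13672255244897089 theta est 90.87097623776451
tool axes z [-0.023  0.004 -1.   ] y [ 0.977  0.212 -0.022]
85.0 [0.6085 0.2312] shift tool cm [-0.   -1.4  -0.16]
88.0 [0.6153 0.2294] shift tool cm [-0.   -0.71  0.  ]
90.0 [0.6198 0.228 ] shift tool cm [-0.   -0.26  0.13]
95.0 [0.6308 0.2239] shift tool cm [-0.    0.85  0.52]
```

View pics/s9.png

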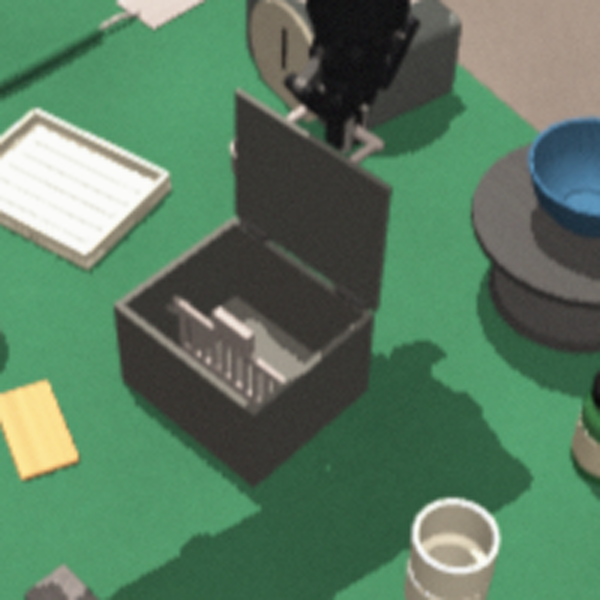

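The flap stands upright. I'll release with a small opening and withdraw upward.

servo_tool(moves="0 0 0 0 0 0; 0 0 0 0 0 0; 0 0 0 0 0 0; 0 0 0 0 0 0; 0 0 0 0 0 0", grip=2.6)

```text
t: 17.12
tcp_pos: [0.635, 0.0141, 0.2348]
tool_rot: [0.628, 0.778, -0.005, -0.01]
wrist_force: [-0.3, -0.5, 0.6]
gripper_width: 0.0261
```

```bash
python3 arc.py 90;python3 - <<'E'
from workcell import bot
from h import *
s=bot.observe();f=bot.grab_frame("wrist");cv2.imwrite("pics/w10.png",f["pixels"][:,:,::-1])
E
```

```text
grasp along,z 0.623080361083864 0.22876148966250412 F [-0.3 -0.5  0.6] w 0.0261
radius 0.13648802538642751 theta est 91.20509225969471
tool axes z [-0.022  0.004 -1.   ] y [ 0.977  0.212 -0.02 ]
90.0 [0.6198 0.228 ] shift tool cm [-0.   -0.33  0.08]
```

View pics/w10.png

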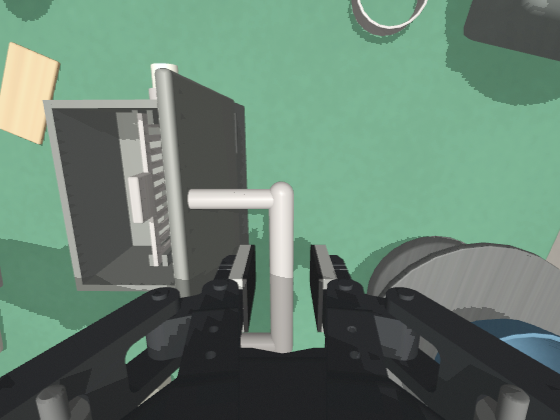

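The bar is free between the fingers (gaps on both sides at columns 255–315). Rising now.

servo_tool(moves="0 0 -1 0 0 0; 0 0 -2 0 0 0; 0 0 -3 0 0 0; 0 0 -3 0 0 0; 0 0 0 -0.5 0 0; 0 0 0 0 0 0")

```text
t: 17.92
tcp_pos: [0.6371, 0.0134, 0.3302]
tool_rot: [0.628, 0.778, -0.001, -0.006]
wrist_force: [0.5, 0.7, 0.2]
gripper_width: 0.0258
```

```bash
cat > tab.py <<'E'
from workcell import bot
from h import *
import sys
f=bot.grab_frame("side");n=sys.argv[1]
a=f["pixels"][110:310,190:390,::-1];cv2.imwrite(f"pics/s{n}.png",cv2.resize(a,(600,600),interpolation=cv2.INTER_CUBIC))
ey=np.array([-np.sin(np.radians(12.4)),np.cos(np.radians(12.4))]);ex=np.array([ey[1],-ey[0]])
def rep(W,nm):
    W=W.reshape(-1,3);W=W[~np.isnan(W).any(1)]
    d=W[:,:2]-np.array([.5225,-.0105]);a,b=d@ex,d@ey
    m=(abs(a+.012)<.02)&(abs(b)<.05)&(W[:,2]>.086)&(W[:,2]<.099)
    if m.sum()>3:print(nm,m.sum(),"tab top trap x,y mid",(a[m].min()+a[m].max())/2,(b[m].min()+b[m].max())/2,"ext",np.ptp(a[m]),np.ptp(b[m]),"z",np.percentile(W[m,2],[50,90]),"world",W[m].mean(0), cv2.minAreaRect((W[m,:2]*1000).astype(np.float32)))
    m=(a>.06)&(a<.1)&(abs(b)<.08)&(W[:,2]>.12)&(W[:,2]<.24)
    if m.sum()>30:
        q=np.polyfit(W[m,2],a[m],1);print(nm,"flap lean dx/dz",q[0],m.sum())
rep(cloud(f),"side")
f=bot.grab_frame("top");rep(cloud(f),"top")
a=f["pixels"][90:300,120:420,::-1];cv2.imwrite(f"pics/t{n}.png",cv2.resize(a,(800,560),interpolation=cv2.INTER_CUBIC))
s=bot.observe();f=bot.grab_frame("wrist");rep(cloud(f,s),"wrist");cv2.imwrite(f"pics/w{n}.png",f["pixels"][:,:,::-1])
E
python3 tab.py 11; python3 plan.py .511 -.013 .315 12.4 0 3
```

```text
side 71 tab top trap x,y mid -0.011862486802549622 0.0003468322279057967 ext 0.012064443544264265 0.04363579599297533 z [0.09239788 0.09545267] world [ 0.51051006 -0.01505214  0.09175396] ((510.96710205078125, -12.701427459716797), (11.64742660522461, 43.68378829956055), 10.873855590820312)
side flap lean dx/dz 0.03259974276074242 1939
top flap lean dx/dz 0.033198708839166015 79
wrist 353 tab top trap x,y mid -0.010934590250487578 0.0033661209366929023 ext 0.009518121237329768 0.039667664855955506 z [0.09319281 0.09417137] world [ 0.5116797  -0.00896993  0.09259891] ((511.10028076171875, -9.560056686401367), (9.510915756225586, 39.66960906982422), 12.42171859741211)
wrist flap lean dx/dz 0.025247267685218126 4147
total dist 0.1296 rot [-0.6 -0.5 -0.2]
0.02 -4.29 0.53 -0.2 -0.2 -0.1; 0.03 -4.29 0.52 -0.2 -0.2 -0.1; 0.03 -4.29 0.5 -0.2 -0.2 -0.1;
```

View pics/s11.png

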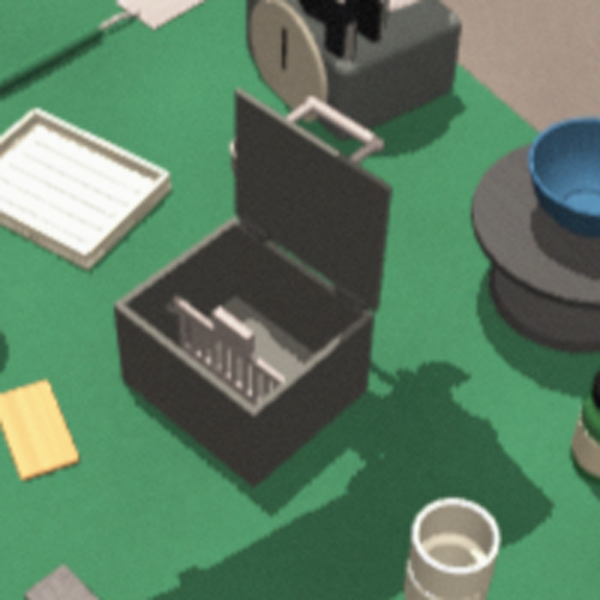

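The flap stands on its own (lean about 0.03 rad past vertical). The tab top is at (.511,-.0125,.0935), which agrees across the views. Moving over it.

servo_tool(moves="0 -3.5 0.3 -0.5 -0.4 -0.1; 0 -4.5 0.5 0 0 0; 0 -4.5 0.5 0 0 0; 0 0 2 0 0 0; 0 0 0 0 0 0; 0 0 0 0 0 0", grip=4)

```text
t: 18.82
tcp_pos: [0.5098, -0.0136, 0.2933]
tool_rot: [0.627, 0.779, -0.003, -0.003]
wrist_force: [0.1, -0.2, -0.5]
gripper_width: 0.0399
```

```bash
python3 plan.py .511 -.0125 .20 12.4 0 4
```

```text
total dist 0.0934 rot [-0.5 -0.  -0. ]
0.02 0.05 2.33 -0.1 -0.0 -0.0; 0.02 0.05 2.33 -0.1 -0.0 -0.0; 0.02 0.04 2.33 -0.1 -0.0 -0.0; 0.02 0.04 2.33 -0.1 -0.0 -0.0;
```

servo_tool(moves="0 0.1 2.5 -0.4 0 0; 0 0 3.5 0 0 0; 0 0 3.5 0 0 0; 0 0 0 0 0 0; 0 0 0 0 0 0")

```text
t: 19.45
tcp_pos: [0.5158, -0.013, 0.1995]
tool_rot: [0.626, 0.78, 0.001, 0.002]
wrist_force: [0.4, -0.1, 1.2]
gripper_width: 0.0404
```

```bash
python3 plan.py .511 -.0125 .13 12.4 0 1; python3 tab.py 12;  python3 plan.py .511 -.0125 .09 12.4 0 1
```

```text
total dist 0.0697 rot [0.2 0.1 0. ]
0.16 -0.48 6.95 0.2 0.1 0.0; 
side 69 tab top trap x,y mid -0.010939919666391556 0.00012691100693551852 ext 0.011483893566777948 0.04139934853336501 z [0.09215244 0.09459829] world [ 0.51073708 -0.01450202  0.09158997] ((511.2801818847656, -12.806556701660156), (10.859208106994629, 41.14385986328125), 9.100667953491211)
side flap lean dx/dz 0.03445712903755441 1239
top flap lean dx/dz 0.09425369027884317 156
wrist 658 tab top trap x,y mid -0.011748809759370342 0.003485593723461229 ext 0.008107086482296088 0.0398895061794028 z [0.09353969 0.09438916] world [ 0.5101686  -0.00868793  0.09342513] ((510.2750549316406, -9.619028091430664), (8.107028007507324, 39.88909912109375), 12.405229568481445)
wrist flap lean dx/dz 0.01349885903985648 37002
total dist 0.1096 rot [0.3 0.1 0. ]
0.14 -0.49 10.95 0.3 0.1 0.0;
```

View pics/w12.png

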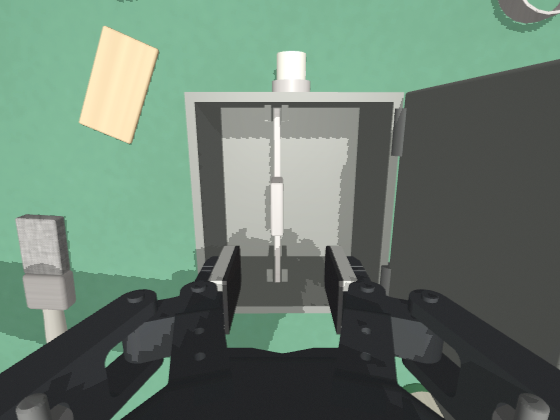

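The wrist view shows the plate edge along column 277 and the tab at rows 178–235, running parallel to the pads. I'll descend with a small correction.

servo_tool(moves="0.2 -0.5 2 0 0 0; 0 0 2.5 0 0 0; 0 0 2.3 0 0 0; 0 0 0 0 0 0; 0 0 0 0 0 0")

```text
t: 20.23
tcp_pos: [0.5146, -0.0114, 0.1357]
tool_rot: [0.626, 0.78, 0.006, 0.005]
wrist_force: [0.6, 0.7, 0.4]
gripper_width: 0.04
```

```bash
python3 plan.py .5107 -.0115 .09 12.4 0 1
```

```text
total dist 0.0459 rot [0.9 0.1 0.1]
0.08 -0.46 4.56 0.9 0.1 0.1;
```

servo_tool(moves="0.1 -0.5 1 0.9 0 0; 0 0 1.3 0 0 0; 0 0 1.3 0 0 0; 0 0 0 0 0 0; 0 0 0 0 0 0")

```text
t: 20.85
tcp_pos: [0.5102, -0.0114, 0.0986]
tool_rot: [0.626, 0.78, -0.0, 0.001]
wrist_force: [-0.3, -0.4, 0.6]
gripper_width: 0.0405
```

```bash
python3 plan.py .5107 -.0115 .09 12.4 0 1
```

```text
total dist 0.0086 rot [0.  0.1 0.1]
-0.02 0.04 0.86 0.0 0.1 0.1;
```

servo_tool(moves="0 0 0.4 0 0 0; 0 0 0.4 0 0 0; 0 0 0 0 0 0")

```text
t: 21.22
tcp_pos: [0.5106, -0.0114, 0.0905]
tool_rot: [0.626, 0.78, 0.0, 0.001]
wrist_force: [0.8, -0.4, 0.6]
gripper_width: 0.0399
```

servo_tool(moves="0 0 0 0 0 0; 0 0 0 0 0 0; 0 0 0 0 0 0; 0 0 0 0 0 0; 0 0 0 0 0 0; 0 0 0 0 0 0", grip=0.3)

```text
t: 21.98
tcp_pos: [0.5108, -0.0113, 0.0907]
tool_rot: [0.626, 0.78, 0.0, 0.001]
wrist_force: [-0.7, 0.0, -0.0]
gripper_width: 0.0079
```

```bash
python3 plan.py .5107 -.0115 .205 12.4 0 1; python3 tab.py 13
```

```text
total dist 0.1143 rot [0.1 0.1 0.1]
-0.03 0.01 -11.43 0.1 0.1 0.1; 
side 51 tab top trap x,y mid -0.012824267555513963 -0.012072083867781983 ext 0.0352658791430503 0.015767649452920654 z [0.09125906 0.09656262] world [ 0.51024047 -0.02518249  0.09186526] ((512.513427734375, -25.15434455871582), (35.29338073730469, 15.557891845703125), 11.746333122253418)
side flap lean dx/dz 0.04118832460954497 1306
top flap lean dx/dz 0.07717557048241808 479
wrist 2855 tab top trap x,y mid -0.012315570075468102 0.0033936538682852718 ext 0.035185440287756234 0.041237473954550394 z [0.09344263 0.09481205] world [ 0.50880841 -0.00582359  0.09301905] ((509.6330261230469, -9.670684814453125), (33.708595275878906, 33.191192626953125), 58.73399353027344)
wrist flap lean dx/dz -0.009313025623169538 1319
```

View pics/w13.png

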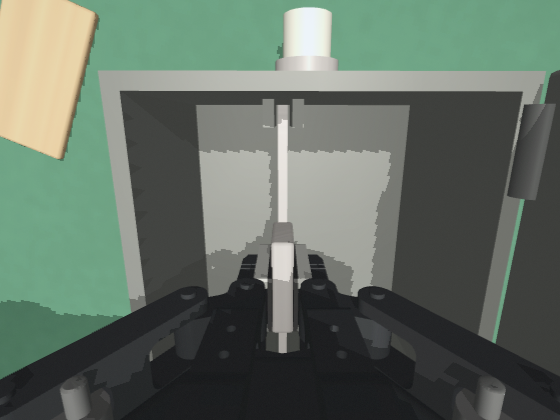

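The tab is pinched centrally (width 7.9 mm, matching 9 mm with the gripper's offset). I'll draw it up slowly.

servo_tool(moves="0 0 -0.7 0 0 0; 0 0 -0.9 0 0 0; 0 0 -0.9 0 0 0; 0 0 -0.9 0 0 0; 0 0 0 0 0 0")

```text
t: 22.75
tcp_pos: [0.511, -0.0114, 0.1278]
tool_rot: [0.626, 0.78, 0.001, 0.001]
wrist_force: [-0.8, 0.1, -1.8]
gripper_width: 0.0082
```

```bash
python3 plan.py .5107 -.0115 .205 12.4 0 6
```

```text
total dist 0.0772 rot [0.2 0.1 0.1]
-0.0 -0.0 -1.29 0.0 0.0 0.0; -0.0 -0.0 -1.29 0.0 0.0 0.0; -0.0 -0.0 -1.29 0.0 0.0 0.0; -0.0 -0.0 -1.29 0.0 0.0 0.0; -0.0 -0.0 -1.29 0.0 0.0 0.0; -0.0 -0.01 -1.29 0.0 0.0 0.0;
```

servo_tool(moves="0 0 -1.2 0 0 0; 0 0 -1.3 0 0 0; 0 0 -1.3 0 0 0; 0 0 -1.3 0 0 0; 0 0 -1.3 0 0 0; 0 0 -1.3 0 0 0; 0 0 -1.3 0 0 0; 0 0 0 0 0 0; 0 0 0 0 0 0")

```text
t: 23.88
tcp_pos: [0.5107, -0.0113, 0.2247]
tool_rot: [0.626, 0.78, 0.001, 0.002]
wrist_force: [0.1, 0.3, -1.8]
gripper_width: 0.0082
```

```bash
python3 tab.py 14 >/dev/null; python3 plan.py .5025 .2845 .215 22.5 0 10
```

```text
total dist 0.2961 rot [  0.2   0.1 -10. ]
2.91 0.56 0.09 0.0 0.0 -1.0; 2.9 0.61 0.09 0.0 0.0 -1.0; 2.88 0.66 0.09 0.0 0.0 -1.0; 2.87 0.71 0.09 0.0 0.0 -1.0; 2.86 0.76 0.09 0.0 0.0 -1.0; 2.85 0.81 0.09 0.0 0.0 -1.0; 2.83 0.86 0.09 0.0 0.0 -1.0; 2.82 0.91 0.09 0.0 0.0 -1.0; 2.8 0.96 0.09 0.0 0.0 -1.0; 2.78 1.01 0.09 0.0 0.0 -1.0;
```

View pics/s14.png

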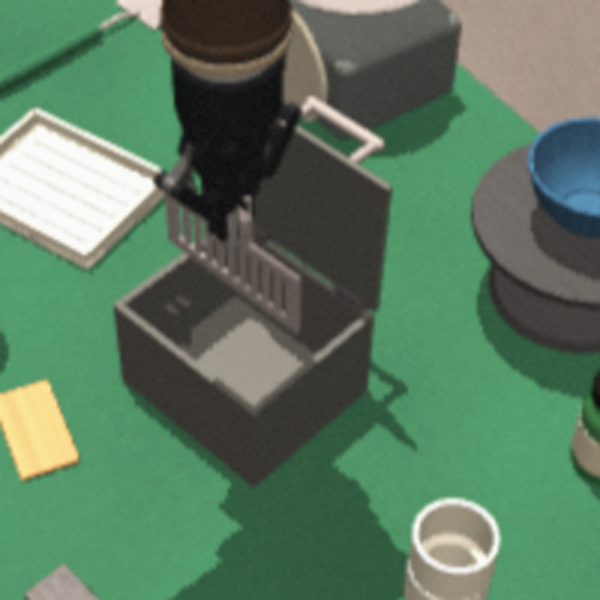

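The plate is out and hanging level, with its foot at about z .14. I'll carry it to the tray at this height.

servo_tool(moves="1.5 0.3 0 0 0 0; 2.9 0.6 0 0 0 -1; 2.9 0.7 0 0 0 -1.2; 2.9 0.7 0 0 0 -1.2; 2.9 0.8 0.1 0 0 -1.2; 2.9 0.8 0.1 0 0 -1.2; 2.8 0.9 0.1 0 0 -1.2; 2.8 0.9 0.1 0 0 -1.2; 2.8 1 0.1 0 0 -1.2; 2.8 1 0.1 0 0 -0.6; 1 0.3 0 0 0 0; 0 0 0 0 0 0")

```text
t: 25.52
tcp_pos: [0.4985, 0.3025, 0.2144]
tool_rot: [0.551, 0.834, -0.001, -0.001]
wrist_force: [0.9, -1.0, -2.1]
gripper_width: 0.0079
```

```bash
python3 plan.py .5025 .2845 .186 22.5 0 3
```

```text
total dist 0.0339 rot [-0.2 -0.   0.6]
-0.61 -0.11 0.95 -0.1 -0.0 0.2; -0.61 -0.11 0.95 -0.1 -0.0 0.2; -0.61 -0.11 0.95 -0.1 -0.0 0.2;
```

servo_tool(moves="-0.6 -0.1 0.9 -0.2 0 0.3; -0.6 -0.1 0.9 0 0 0.3; -0.5 -0.1 0.8 0 0 0; 0 0 0 0 0 0; 0 0 0 0 0 0; 0 0 0 0 0 0; 0 0 0 0 0 0")

```text
t: 26.4
tcp_pos: [0.5037, 0.28, 0.1869]
tool_rot: [0.559, 0.829, 0.0, 0.001]
wrist_force: [-0.0, -0.3, -1.9]
gripper_width: 0.0077
```

```bash
python3 plan.py .5025 .2845 .186 22.5 0 1; python3 - <<'E'
from workcell import bot
from h import *
s=bot.observe();print(s["t"],np.abs(s["joint_vel"]).max())
f=bot.grab_frame("side");cv2.imwrite("pics/s15.png",f["pixels"][:,:,::-1])
W=cloud(f).reshape(-1,3);W=W[~np.isnan(W).any(1)]
p=W[(np.hypot(W[:,0]-.5025,W[:,1]-.2845)<.085)&(W[:,2]>.085)&(W[:,2]<.16)]
print(len(p),p.min(0),p.max(0),p.mean(0),cv2.minAreaRect((p[:,:2]*1000).astype(np.float32)))
q=p[p[:,2]<.15];c=q-q.mean(0);u,sv,v=np.linalg.svd(c,full_matrices=False);print("normal",v[2],"lean rad",np.arcsin(abs(v[2][2])),"yaw normal",np.degrees(np.arctan2(v[2][1],v[2][0])))
# lower corners slant
e=p[p[:,2]<.112];print("z low by y half",np.percentile(p[p[:,1]<.27][:,2],1),np.percentile(p[p[:,1]>.30][:,2],1))
p=W[(np.hypot(W[:,0]-.523,W[:,1]+.28)<.05)&(W[:,2]>.02)&(W[:,2]<.135)]
for lo,hi in((.09,.13),(.05,.075)):
    q=p[(p[:,2]>lo)&(p[:,2]<hi)];print(lo,circ(q[:,:2]),q[:,2].max())
f=bot.grab_frame("top");cv2.imwrite("pics/t15.png",f["pixels"][:,:,::-1])
W=cloud(f).reshape(-1,3);W=W[~np.isnan(W).any(1)]
p=W[(np.hypot(W[:,0]-.523,W[:,1]+.28)<.035)&(W[:,2]>.115)];print("top cup",cv2.minEnclosingCircle((p[:,:2]*1000).astype(np.float32)))
E
```

```text
total dist 0.0048 rot [ 0.   0.1 -0.4]
0.46 0.06 0.09 0.0 0.1 -0.4; 
26.4 0.0027575183132407615
535 [0.47515171 0.20938727 0.09784919] [0.53342208 0.34561468 0.15991229] [0.50435534 0.27517145 0.12924458] ((501.9978942871094, 276.9664306640625), (13.71564769744873, 145.8574676513672), 21.317638397216797)
normal [0.92687408 0.3753632  0.0026294 ] lean rad 0.0026294017944208077 yaw normal 22.04684297859637
z low by y half 0.10124688410675652 0.09989213855063836
0.09 (array([ 0.52229108, -0.2820374 ]), np.float64(0.028017036317745367)) 0.12684061046579442
0.05 (array([ 0.51891482, -0.28496203]), np.float64(0.024749520430221456)) 0.07489749740358898
top cup ((524.1966552734375, -279.7518005371094), 30.561811447143555)
```

View pics/s15.png

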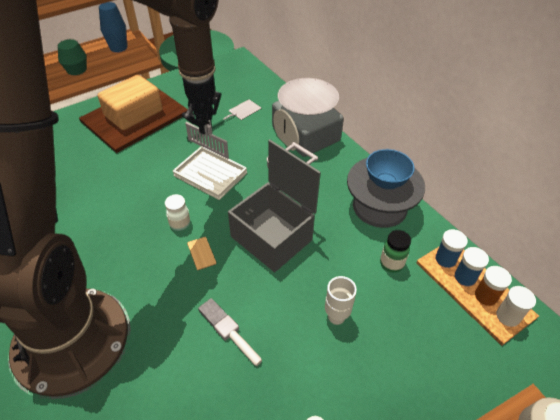

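View pics/t15.png

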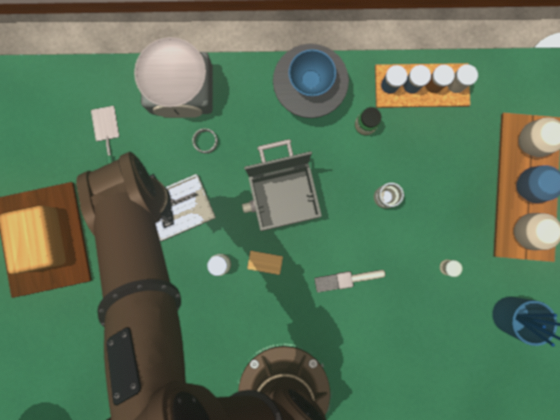

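The plate hangs level over the tray, foot at about z .10, yaw about 22°, about 6 mm short of the tray's middle. I'll nudge it, let it settle and hand in.

servo_tool(moves="0.5 0 0 0 0 0; 0 0 0 0 0 0; 0 0 0 0 0 0; 0 0 0 0 0 0; 0 0 0 0 0 0; 0 0 0 0 0 0")

```text
t: 27.25
tcp_pos: [0.5016, 0.2853, 0.187]
tool_rot: [0.558, 0.83, 0.0, 0.001]
wrist_force: [-0.5, 0.7, -1.5]
gripper_width: 0.0079
```

```bash
python3 - <<'E'
from workcell import bot
import numpy as np
s=bot.observe();print(s["t"],s["tcp_pos"],np.abs(s["joint_vel"]).max(),s["gripper_width"],s["wrist_force"])
if np.abs(s["joint_vel"]).max()<.02 and .004<s["gripper_width"]<.012: print(bot.close_job())
E
```

```text
27.25 [0.50156491 0.28531706 0.18696484] 0.002503329421511569 0.00793766207894982 [-0.50766131  0.69256452 -1.45990811]
the job is handed in; nothing more can be done
None
```

I nested the first cup in its twin and released it, then swung the flap open by its bar and let go. I drew the plate out by its tab and handed the job in at 27.3 s, holding the plate over the drip tray. The system gave no verdict.

My last checks before handing in:
- **Plate:** held in the gripper with the opening steady at 7.9 mm. In the last picture its lower edge was about 100 mm above the table, its lean about 0.003 rad and its yaw about 22°, against 22.5° for the tray. After a final 5 mm nudge the gripper was about 1 mm from the measured tray middle, and the arm was nearly still. I took no picture after the nudge.
- **Flap:** standing open by itself, leaning about 0.03 rad past vertical when measured just after release. It was still upright in the last side view.
- **Cups:** nested, with the upper rim at about z 0.12 m and the upper cup's axis within about 2 mm of where I first measured the twin. The last side-view circle fit for the lower cup came out about 4–5 mm from the upper cup's axis with too small a radius. I put that down to the narrower foot being in the sampled band.
- **Jars:** both were standing in the last pictures.

One disagreement remained: the wrist camera read about 2–3 mm further in +y than the two fixed cameras. I aimed between the two readings, or leaned on the fixed cameras.

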